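# Stack the cold set and the bench set

## Task

Make up the two sample sets on the lab bench, each stacked from the bottom up: in the pocket of the white foam tray the aluminium cooling block, on it the orange tube rack, and the blue cover on top; in the pocket of the dark grey tray the white tube rack with the yellow cover on it. Every piece must sit level and fully nested, lined up with the one below, and be let go; leave the amber bottle, the green jar and the timer standing where they are.

Things in the scene. Friction and masses are not known exactly. Their poses are not given: they have to be found in the camera images.
- foam_tray: White polystyrene foam tray, fixed: slab 140 x 108 mm, 18 mm high, with a pocket 106 x 74 mm, 8 mm deep, in its top (pocket floor 10 mm above the bench; 10 mm play round a piece). Origin: centre of the underside; x along the 140 mm side, z up.
- grey_tray: Dark grey plastic tray, fixed: slab 140 x 108 mm, 18 mm high, with a pocket 106 x 74 mm, 8 mm deep, in its top (pocket floor 10 mm above the bench; 10 mm play round a piece). Origin: centre of the underside; x along the 140 mm side, z up. Other equipment stands beyond x = 0.84 m or |y| = 0.60 m, at most 0.16 m high.
- cold_block: Mid-grey aluminium cooling block, loose, 420 g: 86 x 54 mm, body 36 mm high, flat below; on its flat top a raised middle 60 x 28 mm, 8 mm high, with eight dark wells. Origin: centre of underside; x along the 86 mm side, z up; half turn same. Like the racks and covers it is gripped across its 54 mm width.
- orange_rack: Orange plastic tube rack, loose, 110 g: 86 x 54 mm, body 34 mm high; 2 x 4 light blue tube caps (60 x 28 mm in all) stand 8 mm above its flat top. Recess below, 72 x 40 mm, 10 mm deep, drops over a raised middle or caps with 6 mm play a side; its rim then rests on the flat top beneath. Origin: centre of underside; x along the 86 mm side, z up; half turn same.
- blue_cover: Blue plastic rack cover, loose, right way up, 70 g: plain low box 86 x 54 mm, 22 mm high, flat top. Recess below, 72 x 40 mm, 12 mm deep, drops over a rack's caps with 6 mm play a side until its rim rests on the rack's flat top. Origin: centre of underside; x along the 86 mm side, z up; half turn same.
- white_rack: White plastic tube rack, loose, 110 g: 86 x 54 mm, body 34 mm high; 2 x 4 pink tube caps (60 x 28 mm in all) stand 8 mm above its flat top. Recess below, 72 x 40 mm, 10 mm deep, drops over a raised middle or caps with 6 mm play a side; its rim then rests on the flat top beneath. Origin: centre of underside; x along the 86 mm side, z up; half turn same.
- yellow_cover: Yellow plastic rack cover, loose, right way up, 70 g: plain low box 86 x 54 mm, 22 mm high, flat top. Recess below, 72 x 40 mm, 12 mm deep, drops over a rack's caps with 6 mm play a side until its rim rests on the rack's flat top. Origin: centre of underside; x along the 86 mm side, z up; half turn same.
- amber_bottle: Amber reagent bottle with a white cap, loose bystander, 52 mm across, 95 mm tall. Origin: centre of the underside.
- green_jar: Green jar with a white lid, loose bystander, 56 mm across, 60 mm tall. Origin: centre of the underside.
- timer: Black bench timer with a pale display, loose bystander, 62 x 62 mm, 22 mm high. Origin: centre of the underside.

How it is judged (in metres and radians):
At the end, for the whole second after the job is handed in: Block and white rack flat on their pocket floors (centres within 16 mm of the tray's); orange rack on block, blue cover on orange rack, yellow cover on white rack, nested (within 10 mm, height to 3 mm); all level (0.06 rad), lined up lengthwise within 0.35 rad and at rest (horizontal distance between cold_block and foam_tray below 0.016 m and z of cold_block in the frame of foam_tray between 0.006 and 0.013 m and angle between each of cold_block, orange_rack, blue_cover, white_rack, yellow_cover's own z axis and vertical below 0.06 rad and angle between the x axis of cold_block and the x axis of foam_tray, either way round below 0.35 rad and linear speed of each of cold_block, orange_rack, blue_cover, white_rack, yellow_cover below 0.02 m/s and angular speed of each of cold_block, orange_rack, blue_cover, white_rack, yellow_cover below 0.2 rad/s and horizontal distance between orange_rack and cold_block below 0.01 m and z of orange_rack in the frame of cold_block between 0.032 and 0.039 m and angle between the x axis of orange_rack and the x axis of cold_block, either way round below 0.35 rad and horizontal distance between blue_cover and orange_rack below 0.01 m and z of blue_cover in the frame of orange_rack between 0.03 and 0.037 m and angle between the x axis of blue_cover and the x axis of orange_rack, either way round below 0.35 rad and horizontal distance between white_rack and grey_tray below 0.016 m and z of white_rack in the frame of grey_tray between 0.006 and 0.013 m and angle between the x axis of white_rack and the x axis of grey_tray, either way round below 0.35 rad and horizontal distance between yellow_cover and white_rack below 0.01 m and z of yellow_cover in the frame of white_rack between 0.03 and 0.037 m and angle between the x axis of yellow_cover and the x axis of white_rack, either way round below 0.35 rad); the robot touches nothing.
It fails at once if the amber bottle is pushed more than 30 mm away or tipped over (distance of amber_bottle from where it was at the start of the episode above 0.03 m or angle between amber_bottle's own z axis and vertical above 0.5 rad).
It fails at once if the green jar is pushed more than 30 mm away or tipped over (distance of green_jar from where it was at the start of the episode above 0.03 m or angle between green_jar's own z axis and vertical above 0.5 rad).
It fails at once if the timer is pushed more than 30 mm away or tipped over (distance of timer from where it was at the start of the episode above 0.03 m or angle between timer's own z axis and vertical above 0.5 rad).
It also fails if it takes over 136 s, if anything falls off the work surface, if the arm or the gripper's body presses on something with over 40 N, if the wrist force passes 120 N, or if a joint passes its speed limit or range.

## Robot

A 7-joint arm with a two-finger parallel gripper is mounted at the origin on the work surface. World frame = base frame: x ahead of the robot, y to its left, z up, the work surface at z = 0. Lengths are in mm, angles in rad, forces in N, time in s.
With the tool pointing down it reaches from about 350 to 900 mm from the base axis. Payload 19.9 kg.
Tool frame: the origin (TCP) lies at the centre of the arm's flange, where the gripper is bolted on; the fingertips stand 199 mm ahead of it and the grasp point (between the pads) lies 180 mm ahead of it; z points along the fingers, y is the line along which they close (so a half turn about z gives the same grasp; the last joint's range is limited). The gripper opens to 94 mm and grips with 3 to 60 N. Pads are 16 mm wide; open, the fingers measure 119 mm over their backs; the gripper's body (75 mm by 177 mm) begins 78 mm behind the grasp point.
Start: joints at [-1.274, 0.417, -0.01, 1.614, 0.005, 1.111, -0.053], TCP at [207.12, 589.678, 404.625] pointing down, gripper open.
Joint ranges: [-2.81, 2.81], [-0.39, 2.02], [-1.27, 1.25], [0.06, 2.57], [-1.19, 4.33], [0.19, 2], [-2.82, 2.82]. Speed limits (rad/s): [1.89, 1.89, 2.39, 2.39, 3.01, 3.01, 3.01].

## Interface

Orientations are given as [roll, pitch, yaw] about the fixed x, y, z axes, in that order (R = Rz(yaw) Ry(pitch) Rx(roll)).
In Python, from plant import ctrl gives the robot as it stands. The module is installed in compiled form; this text tells all that it offers.
- The arm moves only by the tool arm_command, never from a script. Its argument "plan" is a list of rows, each a list of 5 numbers: the finger opening in m, from 0 to 0.094, then the shift along the tool's x, y, z in m, then the turn about the tool's z in rad. A call has 1 to 8 rows; each row shifts and turns the commanded pose from where the row before left it, along the tool's axes as they then stand; what a row does not reach is not made up. A row lasts 1/12 s, in which the tool goes at most 41.7 mm and 7.16 degrees, less where a joint would pass 70% of its speed; a pose out of reach is approached as far as the arm can. A call is refused whole if a number of a shift passes 0.0417 or a number of a turn 0.125, either way. A call with a gripper value outside its range is refused whole. The fingers move at their own pace and stop on an object; the grip force is fixed at half the most. Time passes only in rows, so rows that do not move let the fingers close. It gives the time, the measured TCP pose, the force, the opening and the grip force at its end, in the units of the state.
- ctrl.read_state(): the state, without advancing time (a new reading comes with each control period).
- ctrl.read_camera(name): name is "side" or "top" or "wrist"; returns (picture, depth): 384x512x3 uint8, blue, green, red; 384x512 float32, mm along the optical axis (not along the pixel's ray), 0 where there is no reading.
- ctrl.calibration(name): a dict with "fov_y" (degrees; the focal length in pixels is half the picture's height over the tangent of half this angle, whatever the lens; pixels are square), "cx", "cy" (the principal point, pixels), "extrinsics" (4x4, takes a point from world to camera coordinates); the wrist camera has in their place "mount" (4x4, takes a point from camera to tool coordinates, whose origin is the TCP and whose axes are the flange's). Camera axes: x right, y down, z forward; pixel columns grow to the right and rows downward; lengths in mm; the calibration is good to about 2 mm. The wrist camera is an equidistant fisheye: a pixel r from the principal point sees the ray r / f radians off the axis. A picture is of the moment at which its call begins: read the wrist's pose just before it. calibration takes no time and is no camera call.
- ctrl.finish_job(): hands the job in; it is judged then, once.
Trained networks look in the newest picture that a camera, given by its name, has taken for a name from the list of things; names that differ only in an ending like _2 or _b are one class to them, and where a whole thing is asked for, a point or a joint stands for the part that bears it (a point fixed in the world has none). Each returns a list of dicts, best first, with "score" (0 to 1); they miss things now and then, are a little off and sometimes report something else, mostly with a low value. They report only what shows in the picture. A call takes as long as a camera call.
- ctrl.look_for(thing, camera): "box" ([left, top, right, bottom] in pixels, round what is visible of it).
- ctrl.mark_of(thing, camera): "location" ([column, row] in pixels: a listed point, or the origin of a listed thing).
The state is a dict: "t": time; "qpos": joint angles; "joint_velocities": joint speeds; "tau": joint torques, N m; "tcp_pos": TCP position; "ee_rot": TCP orientation; "ft_force": force on the tool from outside, world axes, zero at the start; "moment": the same for the moment, N m; "grip_width": opening from 0.0 (shut) to 1.0 (fully open); "gripper_force": force on a finger pad.
Only numpy, scipy, OpenCV 4.12 (cv2) and the standard library are available. Lean on these libraries where they do the work, as an engineer would, in place of code of your own. Each camera call takes 0.05 s, during which the arm holds its last target. There are 200 camera calls.

## Working session

There is one attempt and no reset: what is moved stays moved. The work goes in short steps, Python scripts to look and compute and a tool call to move; the robot and the scene stay as the last step left them, time stands still between calls to the robot, and variables do not carry over. Pictures are saved under pics/ and viewed, at most 14 in all, crops included, and the job is handed in when it is done.

Besides the shell and the picture viewer there is one more tool, called after "Call:" in YAML: its name, and indented under it one key for each argument. arm_command: Moves the arm, as the interface text tells. Its arguments: {"type":"object","properties":{"plan":{"type":"array","items":{"type":"array","items":{"type":"number"}}}},"required":["plan"]}

```bash
mkdir -p pics; cat > h.py <<'E'
import numpy as np, cv2
from scipy.spatial.transform import Rotation as Rn
from plant import ctrl
def cam(n):
    s=ctrl.read_state(); im,d=ctrl.read_camera(n); return s,im,d
def world(n,s,uv,depth):
    """pixels (N,2), depth along optical axis (N) -> world mm"""
    c=ctrl.calibration(n); uv=np.atleast_2d(uv).astype(float); depth=np.atleast_1d(depth)
    f=192/np.tan(np.radians(c["fov_y"])/2)
    q=(uv-[c["cx"],c["cy"]])/f
    if n=="wrist":
        th=np.linalg.norm(q,axis=1)+1e-9
        q=q*(np.tan(th)/th)[:,None]
    P=np.c_[q,np.ones(len(q))]*depth[:,None]
    if n=="wrist":
        M=np.array(c["mount"]); P=P@M[:3,:3].T+M[:3,3]
        return P@Rn.from_euler("xyz",s["ee_rot"]).as_matrix().T+np.array(s["tcp_pos"])
    E=np.array(c["extrinsics"]); return (P-E[:3,3])@E[:3,:3]
def cloud(n,s,d):
    v,u=np.mgrid[0:384,0:512]
    return world(n,s,np.c_[u.ravel(),v.ravel()],d.ravel()).reshape(384,512,3)
E
python3 - <<'E'
from h import *
s,im,d=cam("top"); cv2.imwrite("pics/top.png",im); np.save("top.npy",d); W=cloud("top",s,d); np.save("W.npy",W)
print({k:np.round(v,3) for k,v in s.items()})
for k in ("top","side","wrist"): print(k,ctrl.calibration(k))
for t in "foam_tray grey_tray cold_block orange_rack blue_cover white_rack yellow_cover amber_bottle green_jar timer".split():
    for r in ctrl.look_for(t,"top")[:2]:
        b=np.round(r["box"]).astype(int); c=W[(b[1]+b[3])//2,(b[0]+b[2])//2]
        print(t,round(r["score"],2),b,c.round())
E
```

```text
{'t': np.float64(0.0), 'qpos': array([-1.274,  0.418, -0.01 ,  1.614,  0.005,  1.111, -0.053]), 'joint_velocities': array([-0.001, -0.001,  0.001,  0.   ,  0.   ,  0.001, -0.   ]), 'tau': array([-3.0000e-03, -8.5126e+01,  6.3700e-01, -4.2600e+01, -4.9000e-02,
        1.9000e-02,  0.0000e+00]), 'tcp_pos': array([207.094, 589.546, 404.035]), 'ee_rot': array([-3.14 ,  0.   ,  2.804]), 'ft_force': array([-0.49 ,  0.285, -1.223]), 'moment': array([-0.026,  0.019,  0.041]), 'gripper_force': np.float64(0.0), 'grip_width': np.float64(1.003)}
top {'fov_y': 57.17978834119534, 'cx': 254.6085027271531, 'cy': 192.9139529992276, 'extrinsics': array([[ 1.99100159e-02, -9.99632697e-01, -1.83864671e-02,
        -3.83850787e+00],
       [-9.92809136e-01, -1.75962088e-02, -1.18407739e-01,
         5.06914319e+02],
       [ 1.18040716e-01,  2.06117525e-02, -9.92794815e-01,
         1.07852919e+03],
       [ 0.00000000e+00,  0.00000000e+00,  0.00000000e+00,
         1.00000000e+00]])}
side {'fov_y': 53.50101144750324, 'cx': 254.50389710405022, 'cy': 192.0114147721189, 'extrinsics': array([[ 9.35124367e-0
[... 778 characters left out ...]
194 307 237] [441. -98.   9.]
grey_tray 0.95 [149 211 195 263] [364. 265.  11.]
cold_block 0.83 [220 120 244 153] [686.  81.  42.]
orange_rack 0.71 [108 173 132 203] [514. 429.  42.]
blue_cover 0.61 [217 196 236 228] [446.  95.  21.]
blue_cover 0.51 [219 121 247 155] [679.  77.  46.]
white_rack 0.95 [333 139 359 173] [ 629. -280.   36.]
yellow_cover 0.77 [328 227 350 256] [ 362. -260.   20.]
amber_bottle 0.73 [279 134 304 154] [ 656. -104.   68.]
amber_bottle 0.45 [106 172 133 204] [515. 435.  33.]
green_jar 0.74 [158 151 179 169] [601. 276.  61.]
green_jar 0.42 [280 134 300 151] [ 662. -101.   72.]
timer 0.65 [381 186 403 208] [ 503. -427.   20.]
timer 0.4 [109 172 132 203] [517. 428.  43.]
```

View pics/top.png

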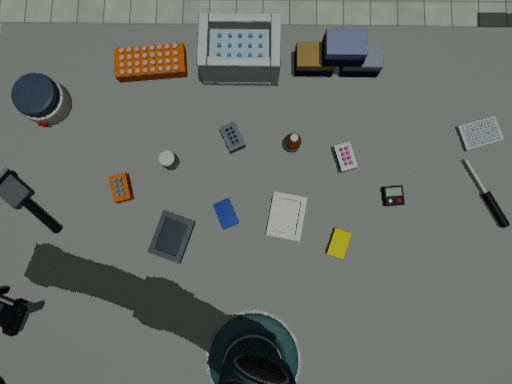

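The picture agrees with the networks' best hits: all five pieces, both trays and the three bystanders are in clear view. Next I'll fit each footprint from depth.

```bash
python3 - <<'E'
from h import *
W=np.load("W.npy")
B=dict(foam_tray=([267,194,307,237],12,26),grey_tray=([149,211,195,263],12,26),cold_block=([220,120,244,153],28,60),orange_rack=([108,173,132,203],26,60),blue_cover=([217,196,236,228],14,35),white_rack=([333,139,359,173],26,60),yellow_cover=([328,227,350,256],14,35))
for k,(b,lo,hi) in B.items():
    P=W[b[1]-4:b[3]+4,b[0]-4:b[2]+4].reshape(-1,3); P=P[(P[:,2]>lo)&(P[:,2]<hi)]
    (c,(w,h),a)=cv2.minAreaRect(P[:,:2].astype(np.float32))
    if w<h: a+=90
    a=(a+90)%180-90
    print(k,len(P),np.round(c),np.round([w,h]),"long axis yaw",round(np.radians(a),3),"ztop",np.median(P[:,2]).round(1))
E
```

```text
foam_tray 896 [439. -95.] [108. 140.] long axis yaw -0.169 ztop 17.7
grey_tray 961 [367. 268.] [109. 140.] long axis yaw -0.317 ztop 18.0
cold_block 446 [691.  83.] [87. 54.] long axis yaw 0.448 ztop 37.8
orange_rack 488 [520. 435.] [88. 57.] long axis yaw 0.257 ztop 35.0
blue_cover 467 [443.  97.] [86. 54.] long axis yaw 0.422 ztop 22.2
white_rack 475 [ 631. -278.] [86. 55.] long axis yaw 0.296 ztop 34.5
yellow_cover 497 [ 357. -258.] [55. 86.] long axis yaw -0.306 ztop 22.0
```

```bash
cat >> h.py <<'E'
def need(x,y,z,yaw,s=None):
    """turn first, then shift: amounts in tool axes (m, rad); yaw modulo pi"""
    s=s or ctrl.read_state(); y0=s["ee_rot"][2]; p=np.array(s["tcp_pos"])
    turn=-((yaw-y0+np.pi/2)%np.pi-np.pi/2)
    R=Rn.from_euler("xyz",[np.pi,0,y0-turn]).as_matrix()
    sh=R.T@(np.array([x,y,z])-p)/1000
    print("t",round(s["t"],2),"pos",p.round(1),"yaw",round(y0,3),"j7",round(s["qpos"][6],2),"| turn",round(turn,3),"shift",sh.round(4),"| w",round(s["grip_width"]*94,1),"F",round(s["gripper_force"],1),"ft",np.round(s["ft_force"],1))
def fit(W,c,lo,hi,rad=85):
    P=W.reshape(-1,3); P=P[(np.hypot(P[:,0]-c[0],P[:,1]-c[1])<rad)&(P[:,2]>lo)&(P[:,2]<hi)]
    (q,(w,h),a)=cv2.minAreaRect(P[:,:2].astype(np.float32))
    if w<h: a+=90
    a=np.radians((a+90)%180-90)
    print("fit",len(P),np.round(q,1),np.round([w,h],1),"yaw",round(a,3),"z",np.median(P[:,2]).round(1)); return q,a
def wristfit(c,lo,hi,rad=85,save=None):
    s,im,d=cam("wrist")
    if save: cv2.imwrite(save,im)
    W=cloud("wrist",s,d); W[d<=0]=1e6
    return fit(W,c,lo,hi,rad)
E
python3 -c "
from h import *
need(691,83,404,.448)"
```

```text
t 0.55 pos [207.1 589.7 404.6] yaw 2.804 j7 -0.05 | turn -0.786 shift [-2.167e-01 -6.663e-01  6.000e-04] | w 94.1 F 0.0 ft [ 1.  -0.5 -0.2]
```

Call:
arm_command:
  plan:
    - [0.094, 0, 0, 0, -0.098]
    - [0.094, 0, 0, 0, -0.098]
    - [0.094, 0, 0, 0, -0.098]
    - [0.094, 0, 0, 0, -0.098]
    - [0.094, 0, 0, 0, -0.098]
    - [0.094, 0, 0, 0, -0.098]
    - [0.094, 0, 0, 0, -0.098]
    - [0.094, 0, 0, 0, -0.1]

```text
t: 1.22
tcp_pos: [207.1, 589.7, 404.6]
ee_rot: [-3.142, -0.0, -2.689]
ft_force: [-0.9, -0.6, -0.3]
grip_width: 0.999
gripper_force: 0.0
```

Call:
arm_command:
  plan:
    - [0.094, -0.009, -0.0278, 0, 0]
    - [0.094, -0.009, -0.0278, 0, 0]
    - [0.094, -0.009, -0.0278, 0, 0]
    - [0.094, -0.009, -0.0278, 0, 0]
    - [0.094, -0.009, -0.0278, 0, 0]
    - [0.094, -0.009, -0.0278, 0, 0]
    - [0.094, -0.009, -0.0278, 0, 0]
    - [0.094, -0.009, -0.0278, 0, 0]

```text
t: 1.88
tcp_pos: [369.2, 419.3, 404.8]
ee_rot: [3.142, 0.0, -2.693]
ft_force: [1.5, 1.2, 0.4]
grip_width: 1.0
gripper_force: 0.0
```

Call:
arm_command:
  plan:
    - [0.094, -0.009, -0.0278, 0, 0]
    - [0.094, -0.009, -0.0278, 0, 0]
    - [0.094, -0.009, -0.0278, 0, 0]
    - [0.094, -0.009, -0.0278, 0, 0]
    - [0.094, -0.009, -0.0278, 0, 0]
    - [0.094, -0.009, -0.0278, 0, 0]
    - [0.094, -0.009, -0.0278, 0, 0]
    - [0.094, -0.009, -0.0278, 0, 0]

```text
t: 2.55
tcp_pos: [530.5, 250.0, 404.8]
ee_rot: [-3.142, 0.0, -2.693]
ft_force: [0.6, 1.0, 0.3]
grip_width: 1.001
gripper_force: 0.0
```

Call:
arm_command:
  plan:
    - [0.094, -0.009, -0.0278, 0, 0]
    - [0.094, -0.009, -0.0278, 0, 0]
    - [0.094, -0.009, -0.0278, 0, 0]
    - [0.094, -0.009, -0.0278, 0, 0]
    - [0.094, -0.009, -0.0278, 0, 0]
    - [0.094, -0.009, -0.0278, 0, 0]
    - [0.094, -0.009, -0.0278, 0, 0]
    - [0.094, 0, 0, 0, 0]

```text
t: 3.22
tcp_pos: [673.3, 97.8, 404.2]
ee_rot: [-3.139, -0.001, -2.699]
ft_force: [1.8, -0.9, 0.3]
grip_width: 0.999
gripper_force: 0.0
```

```bash
python3 -c "
from h import *
need(691,83,404,.448)
q,a=wristfit((691,83),28,60,save='pics/w1.png')
need(*q,211,a)"
```

```text
t 3.22 pos [673.3  97.8 404.2] yaw -2.699 j7 1.86 | turn -0.005 shift [-0.0095 -0.021   0.0002] | w 93.9 F 0.0 ft [ 1.8 -0.9  0.3]
fit 3027 [689.4  82.3] [84.8 54.1] yaw 0.446 z 35.2
t 3.27 pos [672.  100.2 404.1] yaw -2.697 j7 1.86 | turn -0.002 shift [-0.0079 -0.0236  0.1931] | w 93.7 F 0.0 ft [ 0.7 -0.   0.4]
```

View pics/w1.png

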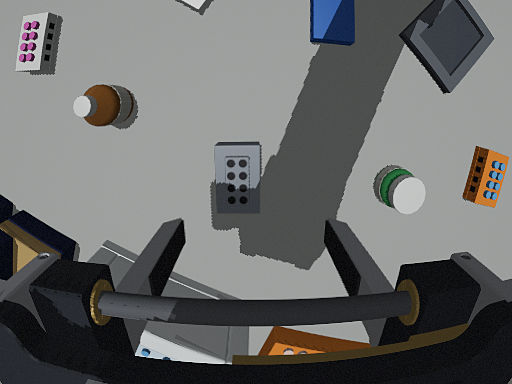

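The wrist view shows the block at about pixel (240, 178), which agrees with the fit, and the area around it is clear. I'll descend and grip.

Call:
arm_command:
  plan:
    - [0.094, -0.004, -0.0118, 0, 0]
    - [0.094, -0.004, -0.0118, 0, 0]
    - [0.094, 0, 0, 0.032, 0]
    - [0.094, 0, 0, 0.032, 0]
    - [0.094, 0, 0, 0.032, 0]
    - [0.094, 0, 0, 0.032, 0]
    - [0.094, 0, 0, 0.02, 0]
    - [0.094, 0, 0, 0, 0]

```text
t: 3.93
tcp_pos: [687.2, 85.1, 252.1]
ee_rot: [3.14, -0.006, -2.693]
ft_force: [-0.5, 0.0, -0.9]
grip_width: 0.999
gripper_force: 0.0
```

```bash
python3 -c "
from h import *
need(689.4,82.3,211,.446)"
```

```text
t 3.93 pos [687.2  85.1 252.1] yaw -2.693 j7 1.91 | turn 0.003 shift [-0.0007 -0.0035  0.0411] | w 93.9 F 0.0 ft [-0.5  0.  -0.9]
```

Call:
arm_command:
  plan:
    - [0.094, -0.0007, -0.002, 0.02, 0]
    - [0.094, 0, 0, 0.02, 0]
    - [0.094, 0, 0, 0, 0]
    - [0.094, 0, 0, 0, 0]

```text
t: 4.27
tcp_pos: [690.0, 83.8, 217.5]
ee_rot: [-3.142, -0.0, -2.693]
ft_force: [-0.2, -0.8, 1.0]
grip_width: 0.999
gripper_force: 0.0
```

```bash
python3 -c "
from h import *
need(689.4,82.3,211,.446)"
```

```text
t 4.27 pos [690.   83.8 217.5] yaw -2.693 j7 1.91 | turn 0.002 shift [ 0.0012 -0.0011  0.0065] | w 93.9 F 0.0 ft [-0.2 -0.8  1. ]
```

Call:
arm_command:
  plan:
    - [0.094, 0.001, -0.001, 0.006, 0]
    - [0.094, 0, 0, 0, 0]
    - [0.04, 0, 0, 0, 0]
    - [0.04, 0, 0, 0, 0]
    - [0.04, 0, 0, 0, 0]
    - [0.04, 0, 0, 0, 0]
    - [0.04, 0, 0, 0, 0]
    - [0.04, 0, 0, 0, 0]

```text
t: 4.93
tcp_pos: [689.2, 82.5, 210.8]
ee_rot: [-3.141, 0.0, -2.693]
ft_force: [-0.2, 0.1, 0.4]
grip_width: 0.612
gripper_force: 0.0
```

Call:
arm_command:
  plan:
    - [0.04, 0, 0, 0, 0]
    - [0.04, 0, 0, 0, 0]
    - [0.04, 0, 0, -0.02, 0]
    - [0.04, 0, 0, -0.03, 0]
    - [0.04, 0, 0, -0.03, 0]
    - [0.04, 0, 0, -0.03, 0]
    - [0.04, 0, 0, -0.02, 0]
    - [0.04, 0, 0, 0, 0]

```text
t: 5.6
tcp_pos: [689.9, 82.6, 345.1]
ee_rot: [-3.14, 0.005, -2.693]
ft_force: [0.5, -0.1, -3.9]
grip_width: 0.568
gripper_force: 30.0
```

```bash
python3 -c "
from h import *
need(439,-95,400,-.169)"
```

```text
t 5.6 pos [689.9  82.6 345.1] yaw -2.693 j7 1.9 | turn 0.617 shift [ 0.2175 -0.2172 -0.0549] | w 53.4 F 30.0 ft [ 0.5 -0.1 -3.9]
```

Call:
arm_command:
  plan:
    - [0.04, 0, 0, 0, 0.103]
    - [0.04, 0, 0, 0, 0.103]
    - [0.04, 0, 0, 0, 0.103]
    - [0.04, 0, 0, 0, 0.103]
    - [0.04, 0, 0, 0, 0.103]
    - [0.04, 0, 0, 0, 0.102]
    - [0.04, 0.01, -0.01, 0, 0]
    - [0.04, 0.018, -0.018, 0, 0]

```text
t: 6.27
tcp_pos: [657.0, 61.3, 338.3]
ee_rot: [-3.141, -0.002, 2.974]
ft_force: [0.1, -0.3, -3.1]
grip_width: 0.574
gripper_force: 30.0
```

Call:
arm_command:
  plan:
    - [0.04, 0.021, -0.021, 0, 0]
    - [0.04, 0.021, -0.021, 0, 0]
    - [0.04, 0.021, -0.021, 0, 0]
    - [0.04, 0.021, -0.021, 0, 0]
    - [0.04, 0.021, -0.021, 0, 0]
    - [0.04, 0.021, -0.021, 0, 0]
    - [0.04, 0.021, -0.021, 0, 0]
    - [0.04, 0.021, -0.021, 0, 0]

```text
t: 6.93
tcp_pos: [461.4, -78.3, 339.5]
ee_rot: [-3.141, -0.002, 2.973]
ft_force: [-0.1, -1.0, -3.5]
grip_width: 0.574
gripper_force: 30.0
```

Call:
arm_command:
  plan:
    - [0.04, 0.01, -0.01, 0, 0]
    - [0.04, 0.01, -0.01, 0.01, 0]
    - [0.04, 0, 0, 0, 0]
    - [0.04, 0, 0, 0, 0]

```text
t: 7.27
tcp_pos: [439.6, -94.2, 329.9]
ee_rot: [-3.141, -0.001, 2.972]
ft_force: [0.7, 0.0, -3.9]
grip_width: 0.572
gripper_force: 30.0
```

```bash
python3 -c "
from h import *
need(438,-95.5,221,-.169)
wristfit((439,-95),13,24,110,save='pics/w2.png')"
```

```text
t 7.27 pos [439.6 -94.2 329.9] yaw 2.972 j7 1.63 | turn -0.0 shift [ 0.0014 -0.0016  0.1089] | w 53.7 F 30.0 ft [ 0.7  0.  -3.9]
fit 3396 [422.  -92.7] [108.9 107.5] yaw 1.401 z 16.6
```

View pics/w2.png

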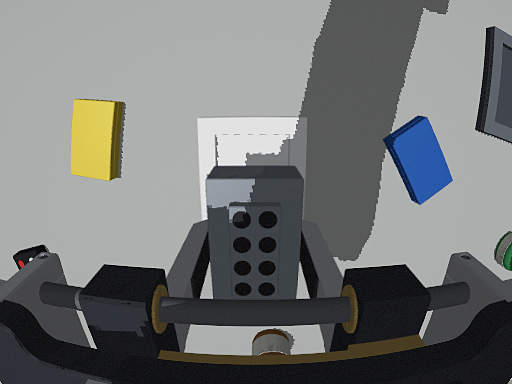

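The block is held square at pixels (207–303, 167–300), and the tray's near edge behind it puts the tray centre at about (437, -95). I'll lower the block.

Call:
arm_command:
  plan:
    - [0.04, 0.001, -0.001, 0.03, 0]
    - [0.04, 0, 0, 0.03, 0]
    - [0.04, 0, 0, 0.022, 0]
    - [0.04, 0, 0, 0.012, 0]
    - [0.04, 0, 0, 0.007, 0]
    - [0.04, 0, 0, 0, 0]
    - [0.04, 0, 0, 0, 0]

```text
t: 7.9
tcp_pos: [439.3, -94.8, 229.9]
ee_rot: [-3.141, -0.0, 2.973]
ft_force: [-0.7, -0.7, -4.1]
grip_width: 0.575
gripper_force: 30.0
```

```bash
python3 -c "
from h import *
need(438,-95.5,221,-.169)"
```

```text
t 7.9 pos [439.3 -94.8 229.9] yaw 2.973 j7 1.72 | turn 0.001 shift [ 0.0012 -0.0009  0.0089] | w 54.1 F 30.0 ft [-0.7 -0.7 -4.1]
```

Call:
arm_command:
  plan:
    - [0.04, 0.001, -0.001, 0.006, 0]
    - [0.04, 0, 0, 0.0025, 0]
    - [0.04, 0, 0, 0, 0]
    - [0.04, 0, 0, 0, 0]

```text
t: 8.23
tcp_pos: [437.8, -95.8, 221.4]
ee_rot: [-3.142, 0.0, 2.973]
ft_force: [-0.3, 0.0, -3.5]
grip_width: 0.57
gripper_force: 30.0
```

Call:
arm_command:
  plan:
    - [0.094, 0, 0, 0, 0]
    - [0.094, 0, 0, 0, 0]
    - [0.094, 0, 0, 0, 0]
    - [0.094, 0, 0, 0, 0]
    - [0.094, 0, 0, 0, 0]
    - [0.094, 0, 0, 0, 0]
    - [0.094, 0, 0, 0, 0]
    - [0.094, 0, 0, 0, 0]

```text
t: 8.9
tcp_pos: [437.7, -95.8, 221.2]
ee_rot: [-3.141, 0.0, 2.973]
ft_force: [-0.8, 0.1, -0.8]
grip_width: 0.998
gripper_force: 0.0
```

Call:
arm_command:
  plan:
    - [0.094, 0, 0, -0.015, 0]
    - [0.094, 0, 0, -0.03, 0]
    - [0.094, 0, 0, -0.035, 0]
    - [0.094, 0, 0, -0.035, 0]
    - [0.094, 0, 0, -0.035, 0]
    - [0.094, 0, 0, -0.025, 0]
    - [0.094, 0, 0, 0, 0]
    - [0.094, 0, 0, 0, 0]

```text
t: 9.57
tcp_pos: [437.8, -95.8, 397.3]
ee_rot: [3.141, 0.003, 2.973]
ft_force: [-0.4, 0.2, -0.5]
grip_width: 0.996
gripper_force: 0.0
```

```bash
python3 -c "
from h import *
wristfit((438,-95.5),36,56,80)
need(520,435,400,.257)"
```

```text
fit 3375 [437.3 -94.2] [54.3 85. ] yaw -0.162 z 45.2
t 9.62 pos [437.5 -95.7 396.1] yaw 2.973 j7 1.59 | turn -0.426 shift [-0.2146  0.4923 -0.0039] | w 94.0 F 0.0 ft [-0.5  0.5 -0.9]
```

Call:
arm_command:
  plan:
    - [0.094, 0, 0, 0, -0.1065]
    - [0.094, 0, 0, 0, -0.1065]
    - [0.094, 0, 0, 0, -0.1065]
    - [0.094, 0, 0, 0, -0.1065]
    - [0.094, -0.006, 0.015, 0, 0]
    - [0.094, -0.013, 0.03, 0, 0]
    - [0.094, -0.0142, 0.0325, 0, 0]
    - [0.094, -0.0142, 0.0325, 0, 0]

```text
t: 10.28
tcp_pos: [455.3, 23.8, 394.9]
ee_rot: [3.141, -0.002, -2.886]
ft_force: [1.4, -0.4, 0.2]
grip_width: 1.001
gripper_force: 0.0
```

Call:
arm_command:
  plan:
    - [0.094, -0.0142, 0.0325, 0, 0]
    - [0.094, -0.0142, 0.0325, 0, 0]
    - [0.094, -0.0142, 0.0325, 0, 0]
    - [0.094, -0.0142, 0.0325, 0, 0]
    - [0.094, -0.0142, 0.0325, 0, 0]
    - [0.094, -0.0142, 0.0325, 0, 0]
    - [0.094, -0.0142, 0.0325, 0, 0]
    - [0.094, -0.0142, 0.0325, 0, 0]

```text
t: 10.95
tcp_pos: [499.1, 304.7, 394.4]
ee_rot: [-3.141, -0.002, -2.884]
ft_force: [1.5, 0.6, -0.1]
grip_width: 1.002
gripper_force: 0.0
```

Call:
arm_command:
  plan:
    - [0.094, -0.0142, 0.0325, 0, 0]
    - [0.094, -0.0142, 0.0325, 0.01, 0]
    - [0.094, -0.0142, 0.0325, 0.02, 0]
    - [0.094, -0.011, 0.0246, 0.03, 0]
    - [0.094, 0, 0, 0.02, 0]
    - [0.094, 0, 0, 0, 0]
    - [0.094, 0, 0, 0, 0]

```text
t: 11.53
tcp_pos: [520.0, 434.0, 314.1]
ee_rot: [-3.139, -0.004, -2.885]
ft_force: [0.4, 0.1, 0.9]
grip_width: 1.0
gripper_force: 0.0
```

```bash
python3 -c "
from h import *
q,a=wristfit((520,435),24,60)
need(*q,208,a)"
```

```text
fit 5245 [518.6 435.6] [86.2 54.3] yaw 0.273 z 32.8
t 11.58 pos [520.5 433.8 316.1] yaw -2.885 j7 1.09 | turn -0.017 shift [0.0013 0.0022 0.1081] | w 94.0 F 0.0 ft [0.5 0.3 0.4]
```

Call:
arm_command:
  plan:
    - [0.094, 0.001, 0.002, 0.025, -0.017]
    - [0.094, 0, 0, 0.03, 0]
    - [0.094, 0, 0, 0.028, 0]
    - [0.094, 0, 0, 0.016, 0]
    - [0.094, 0, 0, 0.008, 0]
    - [0.094, 0, 0, 0, 0]
    - [0.094, 0, 0, 0, 0]
    - [0.094, 0, 0, 0, 0]

```text
t: 12.25
tcp_pos: [519.2, 436.5, 211.2]
ee_rot: [3.141, 0.002, -2.868]
ft_force: [0.9, -0.0, 0.2]
grip_width: 1.002
gripper_force: 0.0
```

Call:
arm_command:
  plan:
    - [0.04, 0, 0, 0, 0]
    - [0.04, 0, 0, 0, 0]
    - [0.04, 0, 0, 0, 0]
    - [0.04, 0, 0, 0, 0]
    - [0.04, 0, 0, 0, 0]
    - [0.04, 0, 0, 0, 0]
    - [0.04, 0, 0, 0, 0]
    - [0.04, 0, 0, 0, 0]

```text
t: 12.92
tcp_pos: [518.6, 436.3, 209.1]
ee_rot: [-3.141, -0.0, -2.867]
ft_force: [1.0, -1.4, 1.2]
grip_width: 0.569
gripper_force: 30.0
```

```bash
python3 -c "
from h import *
need(437.5,-95,350,-.166)"
```

```text
t 12.92 pos [518.6 436.3 209.1] yaw -2.867 j7 1.1 | turn 0.44 shift [-0.0078 -0.5374 -0.1409] | w 53.5 F 30.0 ft [ 1.  -1.4  1.2]
```

Call:
arm_command:
  plan:
    - [0.04, 0, 0, -0.015, 0]
    - [0.04, 0, 0, -0.028, 0]
    - [0.04, 0, 0, -0.028, 0.08]
    - [0.04, 0, 0, -0.028, 0.09]
    - [0.04, 0, 0, -0.028, 0.09]
    - [0.04, 0, 0, -0.015, 0.09]
    - [0.04, 0, -0.01, 0, 0.09]
    - [0.04, 0, -0.02, 0, 0]

```text
t: 13.58
tcp_pos: [514.0, 408.3, 353.3]
ee_rot: [3.139, 0.001, 2.972]
ft_force: [-0.3, -0.3, -1.6]
grip_width: 0.573
gripper_force: 30.0
```

Call:
arm_command:
  plan:
    - [0.04, -0.0005, -0.0335, 0, 0]
    - [0.04, -0.0005, -0.0335, 0, 0]
    - [0.04, -0.0005, -0.0335, 0, 0]
    - [0.04, -0.0005, -0.0335, 0, 0]
    - [0.04, -0.0005, -0.0335, 0, 0]
    - [0.04, -0.0005, -0.0335, 0, 0]
    - [0.04, -0.0005, -0.0335, 0, 0]
    - [0.04, -0.0005, -0.0335, 0, 0]

```text
t: 14.25
tcp_pos: [473.6, 140.2, 352.2]
ee_rot: [3.141, 0.001, 2.976]
ft_force: [0.6, -0.4, -0.9]
grip_width: 0.572
gripper_force: 30.0
```

Call:
arm_command:
  plan:
    - [0.04, -0.0005, -0.0335, 0, 0]
    - [0.04, -0.0005, -0.0335, 0, 0]
    - [0.04, -0.0005, -0.0335, 0, 0]
    - [0.04, -0.0005, -0.0335, 0, 0]
    - [0.04, -0.0005, -0.0335, 0, 0]
    - [0.04, -0.0005, -0.0335, 0, 0]
    - [0.04, -0.0005, -0.02, 0, 0]
    - [0.04, 0, -0.01, 0, 0]

```text
t: 14.92
tcp_pos: [438.9, -89.3, 352.2]
ee_rot: [3.141, 0.001, 2.973]
ft_force: [0.4, 0.1, -0.8]
grip_width: 0.569
gripper_force: 30.0
```

Call:
arm_command:
  plan:
    - [0.04, 0, 0, 0, 0]
    - [0.04, 0, 0, 0, 0]
    - [0.04, 0, 0, 0, 0]

```text
t: 15.17
tcp_pos: [439.8, -85.5, 351.4]
ee_rot: [3.141, 0.0, 2.977]
ft_force: [-0.2, -0.8, -1.9]
grip_width: 0.575
gripper_force: 30.0
```

```bash
python3 -c "
from h import *
need(437.5,-95.2,255,-.166)"
```

```text
t 15.17 pos [439.8 -85.5 351.4] yaw 2.977 j7 1.61 | turn 0.002 shift [ 0.0007 -0.0099  0.0964] | w 54.1 F 30.0 ft [-0.2 -0.8 -1.9]
```

Correct sideways, come down to just above the nest, and check.

Call:
arm_command:
  plan:
    - [0.04, 0.0007, -0.005, 0, 0]
    - [0.04, 0, -0.005, 0.015, 0]
    - [0.04, 0, 0, 0.025, 0]
    - [0.04, 0, 0, 0.02, 0]
    - [0.04, 0, 0, 0.01, 0]
    - [0.04, 0, 0, 0.006, 0]
    - [0.04, 0, 0, 0, 0]
    - [0.04, 0, 0, 0, 0]

```text
t: 15.83
tcp_pos: [437.5, -96.4, 275.7]
ee_rot: [-3.142, 0.0, 2.976]
ft_force: [0.5, -0.3, -1.5]
grip_width: 0.572
gripper_force: 30.0
```

```bash
python3 -c "
from h import *
need(437.5,-95.2,255,-.166)"
```

```text
t 15.83 pos [437.5 -96.4 275.7] yaw 2.976 j7 1.7 | turn 0.001 shift [0.0002 0.0011 0.0207] | w 53.8 F 30.0 ft [ 0.5 -0.3 -1.5]
```

Call:
arm_command:
  plan:
    - [0.04, 0, 0.0005, 0.009, 0]
    - [0.04, 0, 0, 0.008, 0]
    - [0.04, 0, 0, 0.003, 0]
    - [0.04, 0, 0, 0, 0]
    - [0.04, 0, 0, 0, 0]

```text
t: 16.25
tcp_pos: [437.3, -96.0, 254.9]
ee_rot: [-3.141, -0.0, 2.976]
ft_force: [-0.1, -0.3, -1.1]
grip_width: 0.576
gripper_force: 30.0
```

```bash
python3 -c "
from h import *
need(437.5,-95.2,255,-.166)"
```

```text
t 16.25 pos [437.3 -96.  254.9] yaw 2.976 j7 1.72 | turn 0.0 shift [-0.0001  0.0008 -0.0001] | w 54.2 F 30.0 ft [-0.1 -0.3 -1.1]
```

Call:
arm_command:
  plan:
    - [0.094, 0, 0, 0, 0]
    - [0.094, 0, 0, 0, 0]
    - [0.094, 0, 0, 0, 0]
    - [0.094, 0, 0, 0, 0]
    - [0.094, 0, 0, 0, 0]
    - [0.094, 0, 0, 0, 0]
    - [0.094, 0, 0, 0, 0]
    - [0.094, 0, 0, 0, 0]

```text
t: 16.92
tcp_pos: [437.3, -96.0, 255.2]
ee_rot: [-3.142, 0.0, 2.976]
ft_force: [-0.3, 0.6, 1.0]
grip_width: 0.997
gripper_force: 0.0
```

Call:
arm_command:
  plan:
    - [0.094, 0, 0, -0.015, 0]
    - [0.094, 0, 0, -0.03, 0]
    - [0.094, 0, 0, -0.035, 0]
    - [0.094, 0, 0, -0.035, 0]
    - [0.094, 0, 0, -0.025, 0]
    - [0.094, 0, 0, 0, 0]
    - [0.094, 0, 0, 0, 0]
    - [0.094, 0, 0, 0, 0]

```text
t: 17.58
tcp_pos: [437.1, -95.9, 394.7]
ee_rot: [-3.142, -0.0, 2.976]
ft_force: [-0.1, 0.0, -0.3]
grip_width: 1.001
gripper_force: 0.0
```

```bash
python3 -c "
from h import *
wristfit((438,-95.5),72,95,80,save='pics/w3.png')
need(442,96.5,320,.422)"
```

```text
fit 4184 [436.2 -94.4] [54.2 85.9] yaw -0.169 z 78.8
t 17.63 pos [437.  -95.9 394.3] yaw 2.976 j7 1.6 | turn -0.588 shift [-0.0833  0.1734  0.0743] | w 94.1 F 0.0 ft [0.3 0.3 0.5]
```

View pics/w3.png

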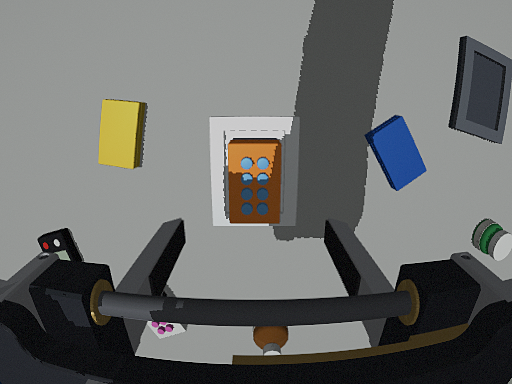

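The orange rack sits squarely in the tray at pixels (228–281, 138–222). Its flat top measures about 79 mm, so it is nested. The blue cover is next.

Call:
arm_command:
  plan:
    - [0.094, 0, 0, 0, -0.098]
    - [0.094, 0, 0, 0, -0.098]
    - [0.094, 0, 0, 0, -0.098]
    - [0.094, 0, 0, 0, -0.098]
    - [0.094, 0, 0, 0, -0.098]
    - [0.094, 0, 0, 0, -0.098]
    - [0.094, -0.007, 0.014, 0, 0]
    - [0.094, -0.013, 0.027, 0, 0]

```text
t: 18.3
tcp_pos: [438.5, -52.1, 394.1]
ee_rot: [-3.142, -0.002, -2.723]
ft_force: [1.5, 0.4, 0.5]
grip_width: 1.001
gripper_force: 0.0
```

Call:
arm_command:
  plan:
    - [0.094, -0.014, 0.029, 0, 0]
    - [0.094, -0.014, 0.029, 0, 0]
    - [0.094, -0.014, 0.029, 0.01, 0]
    - [0.094, -0.012, 0.025, 0.022, 0]
    - [0.094, -0.009, 0.02, 0.022, 0]
    - [0.094, 0, 0, 0.02, 0]
    - [0.094, 0, 0, 0, 0]
    - [0.094, 0, 0, 0, 0]

```text
t: 18.97
tcp_pos: [441.9, 95.5, 320.2]
ee_rot: [-3.142, -0.003, -2.72]
ft_force: [-0.7, -0.9, 1.1]
grip_width: 1.003
gripper_force: 0.0
```

```bash
python3 -c "
from h import *
q,a=wristfit((443,97),13,40,75)
need(*q,203,a)"
```

```text
fit 4641 [442.   97.6] [86.1 54.4] yaw 0.42 z 20.6
t 19.02 pos [442.2  95.2 321.2] yaw -2.72 j7 1.76 | turn 0.002 shift [-0.0007  0.0023  0.1182] | w 94.2 F 0.0 ft [-0.3 -0.4  0.5]
```

Call:
arm_command:
  plan:
    - [0.094, 0, 0.001, 0.025, 0]
    - [0.094, 0, 0, 0.032, 0]
    - [0.094, 0, 0, 0.03, 0]
    - [0.094, 0, 0, 0.017, 0]
    - [0.094, 0, 0, 0.009, 0]
    - [0.094, 0, 0, 0.003, 0]
    - [0.094, 0, 0, 0, 0]
    - [0.094, 0, 0, 0, 0]

```text
t: 19.68
tcp_pos: [442.3, 96.7, 206.4]
ee_rot: [-3.141, 0.002, -2.72]
ft_force: [-0.9, 0.2, 0.1]
grip_width: 0.998
gripper_force: 0.0
```

Call:
arm_command:
  plan:
    - [0.04, 0, 0, 0, 0]
    - [0.04, 0, 0, 0, 0]
    - [0.04, 0, 0, 0, 0]
    - [0.04, 0, 0, 0, 0]
    - [0.04, 0, 0, 0, 0]
    - [0.04, 0, 0, 0, 0]
    - [0.04, 0, 0, 0, 0]
    - [0.04, 0, 0, 0, 0]

```text
t: 20.35
tcp_pos: [441.7, 96.8, 205.2]
ee_rot: [-3.141, -0.0, -2.719]
ft_force: [-1.1, -0.5, 2.7]
grip_width: 0.572
gripper_force: 30.0
```

```bash
python3 -c "
from h import *
need(437,-96,370,-.168)"
```

```text
t 20.35 pos [441.7  96.8 205.2] yaw -2.719 j7 1.8 | turn 0.59 shift [-0.0276 -0.1909 -0.1648] | w 53.8 F 30.0 ft [-1.1 -0.5  2.7]
```

Call:
arm_command:
  plan:
    - [0.04, 0, 0, -0.015, 0]
    - [0.04, 0, 0, -0.028, 0.098]
    - [0.04, 0, 0, -0.03, 0.098]
    - [0.04, 0, 0, -0.03, 0.098]
    - [0.04, 0, 0, -0.03, 0.098]
    - [0.04, 0, 0, -0.017, 0.098]
    - [0.04, 0, 0, 0, 0.1]
    - [0.04, -0.002, -0.012, 0, 0]

```text
t: 21.02
tcp_pos: [441.8, 86.1, 356.3]
ee_rot: [3.14, 0.002, 2.969]
ft_force: [-0.4, 0.5, -0.8]
grip_width: 0.57
gripper_force: 30.0
```

Call:
arm_command:
  plan:
    - [0.04, -0.004, -0.025, 0, 0]
    - [0.04, -0.004, -0.028, 0, 0]
    - [0.04, -0.004, -0.028, 0, 0]
    - [0.04, -0.004, -0.028, 0, 0]
    - [0.04, -0.004, -0.028, 0, 0]
    - [0.04, -0.004, -0.025, 0, 0]
    - [0.04, -0.002, -0.014, 0, 0]
    - [0.04, 0, 0, 0, 0]

```text
t: 21.68
tcp_pos: [437.5, -96.0, 355.2]
ee_rot: [-3.141, 0.0, 2.97]
ft_force: [-0.3, -0.3, -1.6]
grip_width: 0.572
gripper_force: 30.0
```

Call:
arm_command:
  plan:
    - [0.04, 0, 0, 0, 0]
    - [0.04, 0, 0, 0, 0]

```text
t: 21.85
tcp_pos: [438.0, -92.6, 355.1]
ee_rot: [3.142, -0.0, 2.974]
ft_force: [0.1, -0.3, -0.9]
grip_width: 0.573
gripper_force: 30.0
```

```bash
python3 -c "
from h import *
need(437,-96,285.2,-.168)"
```

```text
t 21.85 pos [438.  -92.6 355.1] yaw 2.974 j7 1.63 | turn 0.001 shift [ 0.0004 -0.0036  0.0699] | w 53.8 F 30.0 ft [ 0.1 -0.3 -0.9]
```

Call:
arm_command:
  plan:
    - [0.04, 0.0004, -0.0035, 0.012, 0]
    - [0.04, 0, 0, 0.02, 0]
    - [0.04, 0, 0, 0.012, 0]
    - [0.04, 0, 0, 0.006, 0]
    - [0.04, 0, 0, 0, 0]
    - [0.04, 0, 0, 0, 0]

```text
t: 22.35
tcp_pos: [437.2, -96.2, 305.5]
ee_rot: [-3.141, -0.0, 2.975]
ft_force: [0.5, -0.3, -0.0]
grip_width: 0.571
gripper_force: 30.0
```

```bash
python3 -c "
from h import *
need(437,-96,285.2,-.168)"
```

```text
t 22.35 pos [437.2 -96.2 305.5] yaw 2.975 j7 1.69 | turn 0.001 shift [0.0002 0.0002 0.0203] | w 53.7 F 30.0 ft [ 0.5 -0.3 -0. ]
```

Call:
arm_command:
  plan:
    - [0.04, 0, 0, 0.009, 0]
    - [0.04, 0, 0, 0.008, 0]
    - [0.04, 0, 0, 0.0025, 0]
    - [0.04, 0, 0, 0, 0]
    - [0.04, 0, 0, 0, 0]

```text
t: 22.77
tcp_pos: [437.0, -96.7, 285.5]
ee_rot: [-3.141, -0.0, 2.974]
ft_force: [-0.7, 0.9, -0.6]
grip_width: 0.569
gripper_force: 30.0
```

Call:
arm_command:
  plan:
    - [0.094, 0, 0, 0, 0]
    - [0.094, 0, 0, 0, 0]
    - [0.094, 0, 0, 0, 0]
    - [0.094, 0, 0, 0, 0]
    - [0.094, 0, 0, 0, 0]
    - [0.094, 0, 0, 0, 0]
    - [0.094, 0, 0, 0, 0]
    - [0.094, 0, 0, 0, 0]

```text
t: 23.43
tcp_pos: [436.9, -96.6, 285.7]
ee_rot: [-3.141, -0.0, 2.974]
ft_force: [-0.4, -0.2, -0.5]
grip_width: 0.998
gripper_force: 0.0
```

Call:
arm_command:
  plan:
    - [0.094, 0, 0, -0.015, 0]
    - [0.094, 0, 0, -0.025, 0]
    - [0.094, 0, 0, -0.03, 0]
    - [0.094, 0, 0, -0.03, 0]
    - [0.094, 0, 0, -0.015, 0]
    - [0.094, 0, 0, 0, 0]
    - [0.094, 0, 0, 0, 0]
    - [0.094, 0, 0, 0, 0]

```text
t: 24.1
tcp_pos: [436.7, -96.5, 399.9]
ee_rot: [-3.141, -0.001, 2.974]
ft_force: [0.5, -0.5, -0.4]
grip_width: 1.005
gripper_force: 0.0
```

```bash
python3 -c "
from h import *
wristfit((438,-95.5),93,112,80,save='pics/w4.png')
need(630,-279,400,.296)"
```

```text
fit 4669 [436.8 -95.1] [54.5 85.8] yaw -0.166 z 100.5
t 24.15 pos [436.7 -96.5 399.7] yaw 2.974 j7 1.61 | turn -0.464 shift [-0.1317 -0.2309 -0.0003] | w 93.8 F 0.0 ft [ 0.4  0.5 -0.4]
```

View pics/w4.png

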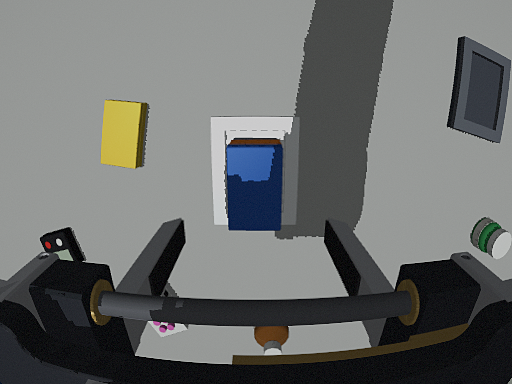

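The blue cover is nested: its top reads 100.5 mm, and the covers have read about 1.5 mm low each time. The rim is aligned with the rack at pixels (228–282, 145–230). The white rack is next.

Call:
arm_command:
  plan:
    - [0.094, 0, 0, 0, -0.093]
    - [0.094, 0, 0, 0, -0.093]
    - [0.094, 0, 0, 0, -0.093]
    - [0.094, 0, 0, 0, -0.093]
    - [0.094, 0, 0, 0, -0.092]
    - [0.094, -0.006, -0.011, 0, 0]
    - [0.094, -0.014, -0.024, 0, 0]
    - [0.094, -0.016, -0.028, 0, 0]

```text
t: 24.82
tcp_pos: [490.0, -146.3, 399.8]
ee_rot: [3.14, -0.001, -2.844]
ft_force: [0.9, 1.1, 0.9]
grip_width: 0.997
gripper_force: 0.0
```

Call:
arm_command:
  plan:
    - [0.094, -0.016, -0.028, 0, 0]
    - [0.094, -0.016, -0.028, 0, 0]
    - [0.094, -0.016, -0.028, 0, 0]
    - [0.094, -0.016, -0.028, 0.01, 0]
    - [0.094, -0.016, -0.028, 0.02, 0]
    - [0.094, -0.0157, -0.0279, 0.03, 0]
    - [0.094, 0, 0, 0.02, 0]
    - [0.094, 0, 0, 0, 0]

```text
t: 25.48
tcp_pos: [628.3, -278.5, 315.5]
ee_rot: [3.137, -0.008, -2.847]
ft_force: [-1.0, 0.6, -0.7]
grip_width: 1.0
gripper_force: 0.0
```

Call:
arm_command:
  plan:
    - [0.094, 0, 0, 0, 0]
    - [0.094, 0, 0, 0, 0]

```text
t: 25.65
tcp_pos: [629.1, -277.6, 323.1]
ee_rot: [-3.141, 0.0, -2.845]
ft_force: [-0.0, 0.5, 0.1]
grip_width: 1.002
gripper_force: 0.0
```

```bash
python3 -c "
from h import *
q,a=wristfit((630,-278),24,60,75)
need(*q,211,a)"
```

```text
fit 4920 [ 629.9 -279. ] [85.  54.5] yaw 0.294 z 32.8
t 25.7 pos [ 629.2 -277.5  323.8] yaw -2.845 j7 2.45 | turn 0.003 shift [-0.0003 -0.0016  0.1128] | w 93.9 F 0.0 ft [ 0.4  0.1 -0.5]
```

Call:
arm_command:
  plan:
    - [0.094, 0, -0.002, 0.025, 0]
    - [0.094, 0, 0, 0.03, 0]
    - [0.094, 0, 0, 0.028, 0]
    - [0.094, 0, 0, 0.016, 0]
    - [0.094, 0, 0, 0.009, 0]
    - [0.094, 0, 0, 0.0025, 0]
    - [0.094, 0, 0, 0, 0]
    - [0.094, 0, 0, 0, 0]

```text
t: 26.37
tcp_pos: [630.2, -280.1, 213.4]
ee_rot: [-3.14, 0.002, -2.845]
ft_force: [0.1, -0.1, 0.2]
grip_width: 0.998
gripper_force: 0.0
```

Call:
arm_command:
  plan:
    - [0.04, 0, 0, 0, 0]
    - [0.04, 0, 0, 0, 0]
    - [0.04, 0, 0, 0, 0]
    - [0.04, 0, 0, 0, 0]
    - [0.04, 0, 0, 0, 0]
    - [0.04, 0, 0, 0, 0]
    - [0.04, 0, 0, 0, 0]
    - [0.04, 0, 0, 0, 0]

```text
t: 27.03
tcp_pos: [629.7, -279.9, 211.8]
ee_rot: [-3.141, 0.0, -2.845]
ft_force: [-0.3, -0.1, 1.2]
grip_width: 0.572
gripper_force: 30.0
```

```bash
python3 -c "
from h import *
need(366,267.5,400,-.317)"
```

```text
t 27.03 pos [ 629.7 -279.9  211.8] yaw -2.845 j7 2.49 | turn 0.613 shift [ 0.4212  0.4379 -0.1882] | w 53.7 F 30.0 ft [-0.3 -0.1  1.2]
```

Call:
arm_command:
  plan:
    - [0.04, 0, 0, -0.015, 0]
    - [0.04, 0, 0, -0.028, 0]
    - [0.04, 0, 0, -0.032, 0.102]
    - [0.04, 0, 0, -0.032, 0.102]
    - [0.04, 0, 0, -0.032, 0.102]
    - [0.04, 0, 0, -0.02, 0.102]
    - [0.04, 0, 0, -0.011, 0.102]
    - [0.04, 0, 0, 0, 0.103]

```text
t: 27.7
tcp_pos: [629.8, -280.2, 386.1]
ee_rot: [3.141, 0.005, 2.82]
ft_force: [-0.5, 0.3, -1.5]
grip_width: 0.572
gripper_force: 30.0
```

Call:
arm_command:
  plan:
    - [0.04, 0.012, 0.0125, 0, 0]
    - [0.04, 0.02, 0.0208, 0, 0]
    - [0.04, 0.0225, 0.0234, 0, 0]
    - [0.04, 0.0225, 0.0234, 0, 0]
    - [0.04, 0.0225, 0.0234, 0, 0]
    - [0.04, 0.0225, 0.0234, 0, 0]
    - [0.04, 0.0225, 0.0234, 0, 0]
    - [0.04, 0.0225, 0.0234, 0, 0]

```text
t: 28.37
tcp_pos: [524.1, -61.6, 382.5]
ee_rot: [3.141, 0.0, 2.825]
ft_force: [0.6, 0.9, -2.1]
grip_width: 0.569
gripper_force: 30.0
```

Call:
arm_command:
  plan:
    - [0.04, 0.0225, 0.0234, 0, 0]
    - [0.04, 0.0225, 0.0234, 0, 0]
    - [0.04, 0.0225, 0.0234, 0, 0]
    - [0.04, 0.0225, 0.0234, 0, 0]
    - [0.04, 0.0225, 0.0234, 0, 0]
    - [0.04, 0.0225, 0.0234, 0, 0]
    - [0.04, 0.0225, 0.0234, 0, 0]
    - [0.04, 0.0225, 0.0234, 0, 0]

```text
t: 29.03
tcp_pos: [411.4, 172.1, 382.7]
ee_rot: [3.141, 0.0, 2.824]
ft_force: [0.8, -0.7, -1.1]
grip_width: 0.572
gripper_force: 30.0
```

Call:
arm_command:
  plan:
    - [0.04, 0.0225, 0.0234, 0, 0]
    - [0.04, 0.0225, 0.0234, 0, 0]
    - [0.04, 0.0146, 0.0151, 0, 0]
    - [0.04, 0.0146, 0.0151, 0, 0]
    - [0.04, 0, 0, 0, 0]
    - [0.04, 0, 0, 0, 0]
    - [0.04, 0, 0, 0, 0]

```text
t: 29.62
tcp_pos: [366.2, 266.8, 382.2]
ee_rot: [3.141, 0.0, 2.824]
ft_force: [1.1, 0.5, -2.7]
grip_width: 0.575
gripper_force: 30.0
```

```bash
python3 -c "
from h import *
need(366,267.5,222,-.317)
wristfit((367,268),13,24,110)"
```

```text
t 29.62 pos [366.2 266.8 382.2] yaw 2.824 j7 0.62 | turn -0.0 shift [0.0004 0.0006 0.1602] | w 54.0 F 30.0 ft [ 1.1  0.5 -2.7]
fit 2368 [331.4 278.7] [108.3  66.7] yaw 1.254 z 16.6
```

Call:
arm_command:
  plan:
    - [0.04, 0, 0, 0.018, 0]
    - [0.04, 0, 0, 0.03, 0]
    - [0.04, 0, 0, 0.032, 0]
    - [0.04, 0, 0, 0.03, 0]
    - [0.04, 0, 0, 0.018, 0]
    - [0.04, 0, 0, 0.01, 0]
    - [0.04, 0, 0, 0, 0]
    - [0.04, 0, 0, 0, 0]

```text
t: 30.33
tcp_pos: [366.4, 267.1, 244.2]
ee_rot: [-3.141, 0.0, 2.824]
ft_force: [0.4, 0.9, -1.4]
grip_width: 0.572
gripper_force: 30.0
```

```bash
python3 -c "
from h import *
need(366,267.5,222,-.317)"
```

```text
t 30.33 pos [366.4 267.1 244.2] yaw 2.824 j7 0.75 | turn -0.001 shift [0.0005 0.0002 0.0222] | w 53.8 F 30.0 ft [ 0.4  0.9 -1.4]
```

Call:
arm_command:
  plan:
    - [0.04, 0, 0, 0.01, 0]
    - [0.04, 0, 0, 0.008, 0]
    - [0.04, 0, 0, 0.0035, 0]
    - [0.04, 0, 0, 0, 0]
    - [0.04, 0, 0, 0, 0]

```text
t: 30.75
tcp_pos: [365.9, 267.5, 222.1]
ee_rot: [-3.141, -0.0, 2.825]
ft_force: [-0.5, -1.1, -1.5]
grip_width: 0.572
gripper_force: 30.0
```

Call:
arm_command:
  plan:
    - [0.094, 0, 0, 0, 0]
    - [0.094, 0, 0, 0, 0]
    - [0.094, 0, 0, 0, 0]
    - [0.094, 0, 0, 0, 0]
    - [0.094, 0, 0, 0, 0]
    - [0.094, 0, 0, 0, 0]
    - [0.094, 0, 0, 0, 0]
    - [0.094, 0, 0, 0, 0]

```text
t: 31.42
tcp_pos: [365.9, 267.5, 222.2]
ee_rot: [-3.142, 0.0, 2.825]
ft_force: [-0.2, 0.4, 0.5]
grip_width: 0.999
gripper_force: 0.0
```

Call:
arm_command:
  plan:
    - [0.094, 0, 0, -0.018, 0]
    - [0.094, 0, 0, -0.03, 0]
    - [0.094, 0, 0, -0.035, 0]
    - [0.094, 0, 0, -0.035, 0]
    - [0.094, 0, 0, -0.035, 0]
    - [0.094, 0, 0, -0.022, 0]
    - [0.094, 0, 0, 0, 0]
    - [0.094, 0, 0, 0, 0]

```text
t: 32.08
tcp_pos: [365.9, 267.5, 398.1]
ee_rot: [3.139, 0.001, 2.825]
ft_force: [-0.7, -0.4, -0.8]
grip_width: 0.998
gripper_force: 0.0
```

```bash
python3 -c "
from h import *
wristfit((366,267.5),36,60,80,save='pics/w5.png')
need(357,-259,400,-.306)"
```

```text
fit 3312 [365.8 268.8] [54.2 84.9] yaw -0.316 z 42.9
t 32.13 pos [365.7 267.4 397. ] yaw 2.825 j7 0.61 | turn -0.011 shift [-0.1503 -0.5046 -0.003 ] | w 94.1 F 0.0 ft [0.4 0.6 0.4]
```

View pics/w5.png

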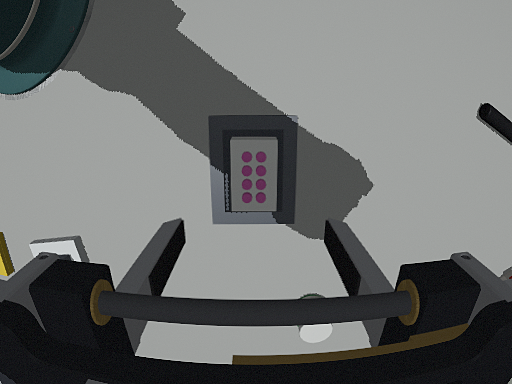

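The white rack sits centred in the grey pocket at pixels (230–277, 136–212) with its top at about 43 mm. I'll go to the yellow cover by a path bowed outward, away from the inner reach limit.

Call:
arm_command:
  plan:
    - [0.094, -0.01, -0.014, 0, -0.011]
    - [0.094, -0.016, -0.023, 0, 0]
    - [0.094, -0.018, -0.025, 0, 0]
    - [0.094, -0.018, -0.026, 0, 0]
    - [0.094, -0.018, -0.026, 0, 0]
    - [0.094, -0.018, -0.026, 0, 0]
    - [0.094, -0.018, -0.026, 0, 0]
    - [0.094, -0.018, -0.026, 0, 0]

```text
t: 32.8
tcp_pos: [435.5, 42.4, 396.1]
ee_rot: [-3.14, -0.001, 2.836]
ft_force: [0.4, 0.9, -0.6]
grip_width: 1.0
gripper_force: 0.0
```

Call:
arm_command:
  plan:
    - [0.094, -0.016, -0.024, 0, 0]
    - [0.094, -0.01, -0.024, 0, 0]
    - [0.094, -0.005, -0.026, 0, 0]
    - [0.094, 0.001, -0.03, 0, 0]
    - [0.094, 0.002, -0.03, 0, 0]
    - [0.094, 0.002, -0.03, 0, 0]
    - [0.094, 0.002, -0.03, 0, 0]
    - [0.094, 0.002, -0.03, 0, 0]

```text
t: 33.47
tcp_pos: [388.2, -177.3, 396.2]
ee_rot: [-3.141, -0.002, 2.836]
ft_force: [0.6, -0.2, 0.4]
grip_width: 0.998
gripper_force: 0.0
```

Call:
arm_command:
  plan:
    - [0.094, 0.002, -0.03, 0, 0]
    - [0.094, 0, -0.025, 0.01, 0]
    - [0.094, 0, -0.013, 0.022, 0]
    - [0.094, 0, 0, 0.025, 0]
    - [0.094, 0, 0, 0.015, 0]
    - [0.094, 0, 0, 0, 0]
    - [0.094, 0, 0, 0, 0]
    - [0.094, 0, 0, 0, 0]

```text
t: 34.13
tcp_pos: [367.0, -240.6, 325.6]
ee_rot: [-3.141, -0.0, 2.836]
ft_force: [-0.3, -1.5, -0.1]
grip_width: 1.002
gripper_force: 0.0
```

```bash
python3 -c "
from h import *
q,a=wristfit((357,-258),13,40,75)
need(*q,204,a)"
```

```text
fit 4510 [ 355.9 -259. ] [54.5 86. ] yaw -0.329 z 20.5
t 34.18 pos [ 367.1 -240.5  325.9] yaw 2.836 j7 2.05 | turn 0.023 shift [ 0.0046 -0.021   0.1219] | w 94.1 F 0.0 ft [ 0.9 -0.2  0.6]
```

Call:
arm_command:
  plan:
    - [0.094, 0.0046, -0.012, 0, 0.018]
    - [0.094, 0, -0.01, 0.025, 0]
    - [0.094, 0, 0, 0.032, 0]
    - [0.094, 0, 0, 0.03, 0]
    - [0.094, 0, 0, 0.018, 0]
    - [0.094, 0, 0, 0.01, 0]
    - [0.094, 0, 0, 0.005, 0]
    - [0.094, 0, 0, 0, 0]

```text
t: 34.85
tcp_pos: [355.7, -260.4, 205.4]
ee_rot: [-3.141, 0.0, 2.817]
ft_force: [0.2, -0.6, 0.2]
grip_width: 1.001
gripper_force: 0.0
```

Call:
arm_command:
  plan:
    - [0.094, 0, 0, 0, 0]
    - [0.094, 0, 0, 0, 0]

```text
t: 35.02
tcp_pos: [356.1, -260.3, 206.3]
ee_rot: [-3.141, 0.002, 2.818]
ft_force: [-0.7, -0.1, 0.3]
grip_width: 1.001
gripper_force: 0.0
```

```bash
python3 -c "
from h import *
need(355.9,-260,205,-.322)"
```

```text
t 35.02 pos [ 356.1 -260.3  206.3] yaw 2.818 j7 2.34 | turn -0.002 shift [0.0002 0.0002 0.0013] | w 94.1 F 0.0 ft [-0.7 -0.1  0.3]
```

Call:
arm_command:
  plan:
    - [0.04, 0, 0, 0, 0]
    - [0.04, 0, 0, 0, 0]
    - [0.04, 0, 0, 0, 0]
    - [0.04, 0, 0, 0, 0]
    - [0.04, 0, 0, 0, 0]
    - [0.04, 0, 0, 0, 0]
    - [0.04, 0, 0, 0, 0]
    - [0.04, 0, 0, 0, 0]

```text
t: 35.68
tcp_pos: [355.7, -260.0, 205.2]
ee_rot: [-3.142, -0.0, 2.818]
ft_force: [-0.2, -0.1, 1.6]
grip_width: 0.57
gripper_force: 30.0
```

Call:
arm_command:
  plan:
    - [0.04, 0, 0, -0.015, 0]
    - [0.04, 0, 0, -0.028, 0]
    - [0.04, 0, 0, -0.032, 0]
    - [0.04, 0, 0, -0.032, 0]
    - [0.04, 0, 0, -0.032, 0]
    - [0.04, 0, 0, -0.026, 0]
    - [0.04, 0, 0, 0, -0.007]
    - [0.04, 0, 0, 0, 0]

```text
t: 36.35
tcp_pos: [355.9, -259.9, 371.0]
ee_rot: [3.141, 0.003, 2.826]
ft_force: [-0.5, 0.2, -0.6]
grip_width: 0.573
gripper_force: 30.0
```

```bash
python3 -c "
from h import *
need(365.9,267.7,370,-.316)"
```

```text
t 36.35 pos [ 355.9 -259.9  371. ] yaw 2.826 j7 2.01 | turn 0.001 shift [0.1545 0.5046 0.001 ] | w 53.8 F 30.0 ft [-0.5  0.2 -0.6]
```

Call:
arm_command:
  plan:
    - [0.04, -0.0008, 0.014, 0, 0]
    - [0.04, -0.0008, 0.025, 0, 0]
    - [0.04, -0.0008, 0.03, 0, 0]
    - [0.04, -0.0008, 0.03, 0, 0]
    - [0.04, -0.0008, 0.03, 0, 0]
    - [0.04, -0.0008, 0.03, 0, 0]
    - [0.04, -0.0008, 0.03, 0, 0]
    - [0.04, -0.0008, 0.03, 0, 0]

```text
t: 37.02
tcp_pos: [429.9, -52.3, 369.1]
ee_rot: [-3.141, -0.002, 2.825]
ft_force: [-0.0, -0.6, 0.1]
grip_width: 0.57
gripper_force: 30.0
```

Call:
arm_command:
  plan:
    - [0.04, -0.0008, 0.03, 0, 0]
    - [0.04, 0, 0.027, 0, 0]
    - [0.04, 0.01, 0.024, 0, 0]
    - [0.04, 0.016, 0.024, 0, 0]
    - [0.04, 0.018, 0.025, 0, 0]
    - [0.04, 0.018, 0.025, 0, 0]
    - [0.04, 0.018, 0.025, 0, 0]
    - [0.04, 0.018, 0.025, 0, 0]

```text
t: 37.68
tcp_pos: [400.5, 172.4, 368.9]
ee_rot: [-3.14, -0.001, 2.825]
ft_force: [0.9, -0.3, -0.9]
grip_width: 0.568
gripper_force: 30.0
```

Call:
arm_command:
  plan:
    - [0.04, 0.018, 0.025, 0, 0]
    - [0.04, 0.018, 0.025, 0, 0]
    - [0.04, 0.016, 0.02, 0, 0]
    - [0.04, 0.012, 0.01, 0, 0]
    - [0.04, 0, 0, 0.01, 0]
    - [0.04, 0, 0, 0.01, 0]
    - [0.04, 0, 0, 0, 0]
    - [0.04, 0, 0, 0, 0]

```text
t: 38.35
tcp_pos: [365.8, 266.1, 349.1]
ee_rot: [-3.139, -0.001, 2.823]
ft_force: [-0.4, -0.4, -0.9]
grip_width: 0.568
gripper_force: 30.0
```

```bash
python3 -c "
from h import *
need(365.9,267.7,249.2,-.316)"
```

```text
t 38.35 pos [365.8 266.1 349.1] yaw 2.823 j7 0.68 | turn -0.002 shift [0.0004 0.0015 0.0999] | w 53.4 F 30.0 ft [-0.4 -0.4 -0.9]
```

Call:
arm_command:
  plan:
    - [0.04, 0.0004, 0.001, 0.015, 0]
    - [0.04, 0, 0, 0.025, 0]
    - [0.04, 0, 0, 0.022, 0]
    - [0.04, 0, 0, 0.012, 0]
    - [0.04, 0, 0, 0.006, 0]
    - [0.04, 0, 0, 0, 0]
    - [0.04, 0, 0, 0, 0]
    - [0.04, 0, 0, 0, 0]

```text
t: 39.02
tcp_pos: [365.9, 268.2, 271.0]
ee_rot: [3.14, 0.0, 2.824]
ft_force: [0.5, 0.9, -1.2]
grip_width: 0.57
gripper_force: 30.0
```

```bash
python3 -c "
from h import *
need(365.9,267.7,249.2,-.316)"
```

```text
t 39.02 pos [365.9 268.2 271. ] yaw 2.824 j7 0.78 | turn -0.001 shift [-0.0001 -0.0005  0.0218] | w 53.6 F 30.0 ft [ 0.5  0.9 -1.2]
```

Call:
arm_command:
  plan:
    - [0.04, 0, 0, 0.01, 0]
    - [0.04, 0, 0, 0.008, 0]
    - [0.04, 0, 0, 0.0025, 0]
    - [0.04, 0, 0, 0, 0]
    - [0.04, 0, 0, 0, 0]

```text
t: 39.43
tcp_pos: [365.5, 268.1, 249.3]
ee_rot: [-3.141, -0.0, 2.825]
ft_force: [1.2, 0.6, -0.6]
grip_width: 0.57
gripper_force: 30.0
```

Call:
arm_command:
  plan:
    - [0.094, 0, 0, 0, 0]
    - [0.094, 0, 0, 0, 0]
    - [0.094, 0, 0, 0, 0]
    - [0.094, 0, 0, 0, 0]
    - [0.094, 0, 0, 0, 0]
    - [0.094, 0, 0, 0, 0]
    - [0.094, 0, 0, 0, 0]
    - [0.094, 0, 0, 0, 0]

```text
t: 40.1
tcp_pos: [365.5, 268.2, 249.7]
ee_rot: [-3.142, 0.0, 2.825]
ft_force: [-0.3, -0.8, 0.9]
grip_width: 0.999
gripper_force: 0.0
```

Call:
arm_command:
  plan:
    - [0.094, 0, 0, -0.018, 0]
    - [0.094, 0, 0, -0.03, 0]
    - [0.094, 0, 0, -0.035, 0]
    - [0.094, 0, 0, -0.035, 0]
    - [0.094, 0, 0, -0.025, 0]
    - [0.094, 0, 0, 0, 0]
    - [0.094, 0, 0, 0, 0]
    - [0.094, 0, 0, 0, 0]

```text
t: 40.77
tcp_pos: [365.2, 268.1, 392.1]
ee_rot: [-3.141, -0.0, 2.825]
ft_force: [-0.0, -1.1, -0.8]
grip_width: 1.002
gripper_force: 0.0
```

```bash
python3 -c "
from h import *
need(365.9,267.7,249.2,-.316)
wristfit((366,267.5),57,80,80)
s,im,d=cam('side'); cv2.imwrite('pics/side.png',im)
s,im,d=cam('top'); fit(cloud('top',s,d),(438,-95),90,115,70)"
```

```text
t 40.77 pos [365.2 268.1 392.1] yaw 2.825 j7 0.64 | turn -0.001 shift [-0.0008 -0.0002  0.1429] | w 94.2 F 0.0 ft [-0.  -1.1 -0.8]
fit 3879 [365.6 269.2] [54.2 85.6] yaw -0.322 z 64.5
fit 552 [437.5 -95.3] [54.  85.9] yaw -0.161 z 102.1
```

View pics/side.png

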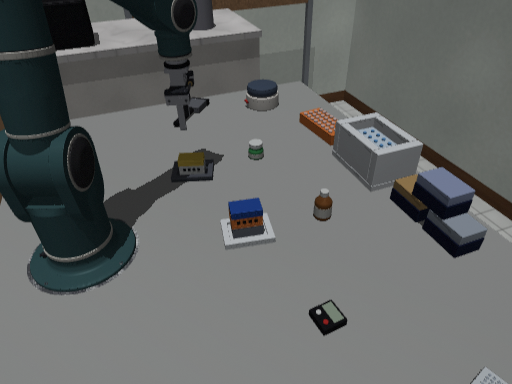

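Both stacks look level and nested: the foam set at pixel (246, 222) with its top at 102 mm, and the grey set at (192, 165) with its top at about 65 mm. The bottle (323, 206), jar (256, 149) and timer (327, 316) are still upright, and the gripper is clear.

```bash
python3 -c "
from plant import ctrl
print(ctrl.finish_job())"
```

```text
the job is handed in; nothing more can be done
None
```

Both sample sets are stacked, nested and released in their trays, with the bottle, jar and timer left standing; I handed the job in at about 41 s of the 136 s allowed, and no verdict came back.

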